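# Blank off the dust port and swing the hold-down over it

## Robot

A 6-joint arm with a two-finger parallel gripper is mounted at the origin on the work surface. World frame = base frame: x ahead of the robot, y to its left, z up, the work surface at z = 0. Lengths are in mm, angles in rad, forces in N, time in s.
With the tool pointing down it reaches from about 325 to 925 mm from the base axis. Payload 3.1 kg.
Tool frame: the origin (TCP) lies midway between the tips of the shut fingers; the grasp point (between the pads) lies 19 mm behind it (env.grasp_offset is the distance from the TCP to the grasp point, in mm); z points along the fingers, y is the line along which they close (so a half turn about z gives the same grasp; the last joint's range is limited). The gripper opens to 85 mm and grips with 20 to 120 N. Pads are 22 mm wide; open, the fingers measure 114 mm over their backs; the gripper's body (76 mm by 85 mm) begins 54 mm behind the grasp point. The pads swing forward as they close: fully open they stand 13 mm farther back than shut.
Start: joints at [1.203, 0.217, 1.613, -0, 1.311, -0.112], TCP at [158.118, 604.68, 231.3] pointing down, gripper open.
Joint ranges: [-2.75, 2.75], [-0.78, 2.1], [0.31, 2.55], [-1.13, 4.27], [0.13, 2.63], [-2.58, 2.58]. Speed limits (rad/s): [2.79, 2.79, 3.14, 3.14, 3.14, 3.14].

## Interface

Orientations are given as a rotation vector (axis times angle).
In Python, from bench import readout, imaging, ticket, env gives the robot as it stands.
- The arm moves only by the tool send_rows, never from a script. Its argument "rows" is a list that holds one entry, the list of rows, each a list of 7 numbers: the shift along the tool's x, y, z scaled (see below), then the turn, a rotation vector about the tool's x, y, z scaled (see below), then the opening, from 0 (shut) to 1 (fully open). In form: [[[x, y, z, wx, wy, wz, hand], ...]]. A call has 1 to 5 rows; each row shifts and turns the commanded pose from where the row before left it, along the tool's axes as they then stand; what a row does not reach is not made up. The controller multiplies each number of a shift by 2.5 cm and each number of a turn by 0.12 rad. A row lasts 1/12 s, in which the tool goes at most 41.7 mm and 7.16 degrees, less where a joint would pass 70% of its speed; a pose out of reach is approached as far as the arm can. A call with a number of a shift or a turn outside -1 to 1 is refused whole. A call with a gripper value outside its range is refused whole. The fingers move at their own pace and stop on an object; "force" is the grip in N (left out, the last holds). Time passes only in rows, so rows that do not move let the fingers close. It gives the time, the measured TCP pose, the force, the opening and the grip force at its end, in the units of the state.
- readout.state(): the state, without advancing time (a new reading comes with each control period).
- imaging.snapshot(name): name is "scene" or "top" or "wrist"; returns a dict with "image" (384x512x3 uint8, red, green, blue), "fx", "fy", "cx", "cy" (pixels), "distortion" ([k1, k2, p1, p2, k3] as OpenCV has them; the pictures are not rectified), "R" (3x3) and "t" (3): a world point X has camera coordinates R X + t; the wrist camera has in their place "mount" (4x4, takes a point from camera to tool coordinates, whose origin is the TCP and whose axes are the flange's). Camera axes: x right, y down, z forward; pixel columns grow to the right and rows downward; lengths in mm; the calibration is good to about 2 mm. A picture is of the moment at which its call begins: read the wrist's pose just before it. There is no depth.
- ticket.finish_job(): hands the job in; it is judged then, once.
The state is a dict: "clock": time; "qpos": joint angles; "qvel": joint speeds; "joint_torque": joint torques, N m; "tool_pos": TCP position; "tool_rot": TCP orientation; "force": force on the tool from outside, world axes, zero at the start; "ft_torque": the same for the moment, N m; "width": finger opening in mm; "finger_force": force on a finger pad.
Only numpy, scipy, OpenCV 4.12 (cv2) and the standard library are available. Lean on these libraries where they do the work, as an engineer would, in place of code of your own. Each camera call takes 0.05 s, during which the arm holds its last target. There are 200 camera calls.

## Task

Blank off the open dust port: swing the red hold-down arm up and back past upright so that it stays back, then slide the round green cover along the deck (keep it down on the deck, do not lift it) between the things standing there and onto the port's rim until it drops in and sits fully home and level. Then swing the arm back over so that its rubber foot rests on the cover, and leave the glue bottle, the offcut, the tin and the jar where they stand.

Things in the scene. Friction and masses are not known exactly. Their poses are not given: they have to be found in the camera images.
- station: Fixed box with plywood deck, dust port and hold-down post as one. Origin on the table, z up. In its frame: deck level, 90 mm high, x -150..150 mm, y -92..210 mm, no raised edges. Port: upright open pipe at x 0, y -150 mm, beside the deck's -y edge, rim flush with the deck. Post: 160 mm high, x -22..22, y -275..-239 mm. The way from deck to port is along -y.
- rim (a point): Centre of the port's mouth, in the plane of the rim, 90 mm above the table; axes as the station. Mouth 92 mm inside, 108 mm outside diameter, wall 8 mm; straight pipe, empty inside.
- cover: Loose green-painted wooden cover, 0.14 to 0.28 kg, flat on top: flange 144 mm across, 14 mm thick, over a concentric locating disc 82 mm across, 10 mm deep. Origin: centre of the locating disc's underside; z up; flange at z 10 to 24 mm. Starts on the deck on its locating disc, too wide to grip. Over the mouth it drops 10 mm: seated, flange on rim, origin 10 mm below it; 5 mm play.
- hold_arm (a joint): Angle of the red arm about its level hinge (along station x). 0: level over the port, pointing to station +y, foot resting on a seated cover. With no cover it falls to its stop at -0.07, in the cover's way. Grows as it swings up and back: 1.57 upright, 2.1 back stop. Arm 0.4 kg, damped hinge: it falls to the side of upright where it is let go (back from about 1.7); 2.5 N at the bar lifts it.
- hold_pivot (a point): The arm's hinge axis, in the middle of the post: in the station's frame at x=0, y=-255 mm, 140 mm above the table (50 mm above the rim); axes as the station.
- hold_bar (a point): Middle of the round steel crossbar at the arm's end, 150 mm from the hinge: 16 mm in diameter, 100 mm long along station x. The arm (18 mm wide, 14 mm thick) meets it in the middle: pinch it about 32 mm to either side. Axes turn with the arm. The foot, a 30 mm rubber disc, reaches 36 mm below the arm's centre line, 105 mm from the hinge.
- glue: Glue bottle, white with a yellow label and an orange cap, 50 mm in diameter, 120 mm tall, standing on the deck on one side of the way to the port. Origin: centre of its foot. Leave it.
- offcut: Dark wooden block standing on the deck on the other side of the way, 50 x 50 mm, 90 mm tall, sides turned by up to 0.1 rad from the station's axes. Origin: centre of its foot. The gap between bottle and block is 167 mm (165 to 168); which is on which side varies. Leave it.
- tin: Steel tin with a green label on the table beside the port, 76 mm in diameter, 100 mm tall. Origin: centre of its foot. Leave it.
- jar: Amber glass jar with a brass cap on the table on the port's other side, 70 mm in diameter, 90 mm tall. Origin: centre of its foot. Tin and jar may change places. Leave it.
Not all that is in view belongs to the job. What is meant by the cover is not purple, and is the smaller of those in its own colour.

How it is judged:
By the outcome, as a careful person would: the job done as asked, in the order asked, and still so for the second after the job is handed in, with the robot touching nothing.
It also fails if it takes over 72 s, if anything falls off the work surface, if the arm or the gripper's body presses on something with over 40 N, if the wrist force passes 120 N, or if a joint passes its speed limit or range.

## Working session

There is one attempt and no reset: what is moved stays moved. The work goes in short steps, Python scripts to look and compute and a tool call to move; the robot and the scene stay as the last step left them, time stands still between calls to the robot, and variables do not carry over. Pictures are saved under pics/ and viewed, at most 10 in all, crops included, and the job is handed in when it is done.

Besides the shell and the picture viewer there is one more tool, called after ">>>" by a JSON object that holds its "method" and its "body". send_rows: Moves the arm, as the interface text tells. Shifts and turns lie within -1 to 1; 1 stands for 2.5 cm of shift or 0.12 rad of turn. Its arguments: {"type":"object","properties":{"rows":{"type":"array","items":{"type":"array","items":{"type":"array","items":{"type":"number"}}}},"force":{"type":"number"}},"required":["rows"]}

```bash
mkdir -p pics; python3 - <<'E'
from bench import readout, imaging
import cv2,pickle
s=readout.state();print(s['tool_pos'],s['tool_rot'],s['width'],s['clock'])
d={}
for n in("scene","top"):
    p=imaging.snapshot(n);d[n]=p
    cv2.imwrite(f"pics/{n}0.png",cv2.resize(p['image'][:,:,::-1],(800,600),interpolation=cv2.INTER_CUBIC))
    print(n,p['fx'],p['fy'],p['cx'],p['cy'],p['distortion'],p['t'],p['R'])
pickle.dump(d,open('d0.pkl','wb'))
E
```

```text
[157.82230121 603.88420388 229.94377715] [-0.40063598 -3.11537631  0.00374257] 85.47405632257372 0.0
scene 449.5389438568386 449.5389438568386 251.13967310610528 193.05121665219437 [-0.09929556  0.          0.          0.          0.        ] [ 283.89835695 -345.51523693 1622.28593433] [[-0.59049698  0.80692845  0.01340885]
 [ 0.66545974  0.49623812 -0.557594  ]
 [-0.45659244 -0.32033452 -0.83000551]]
top 400.68892459938724 400.68892459938724 262.18080336717713 196.08987611076623 [-0.10279698  0.          0.          0.          0.        ] [  57.8529173   567.58482552 1135.08525091] [[ 0.02457815 -0.99964137  0.01063189]
 [-0.99424261 -0.02555217 -0.10406109]
 [ 0.10429544 -0.00801305 -0.99451408]]
```

View pics/top0.png

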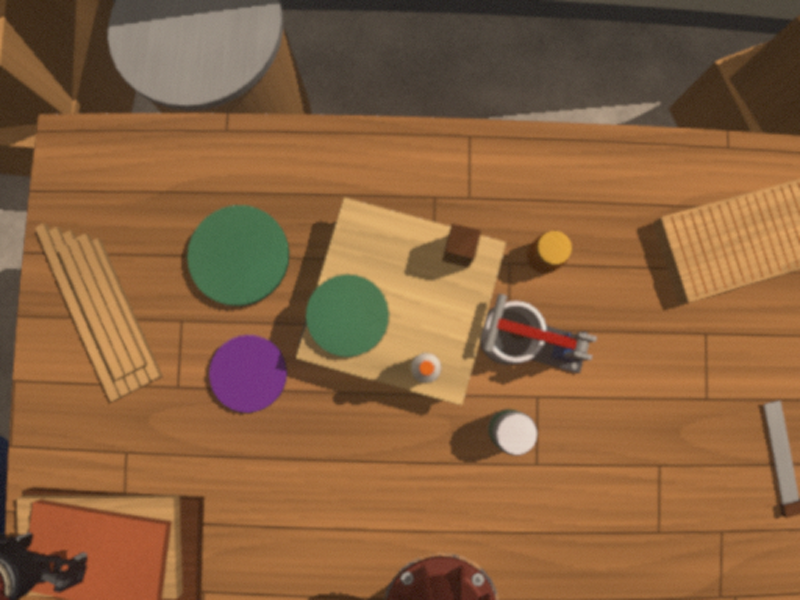

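View pics/scene0.png

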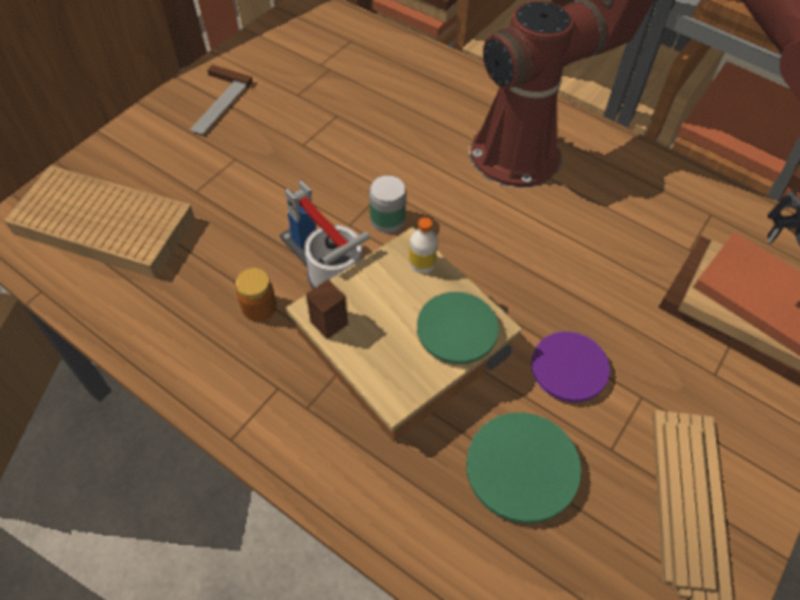

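The top view shows the deck with corners near (345,198), (506,240), (463,404) and (297,360). The cover is the green disc at (347,315), with the block at (462,245), the bottle at (426,368) and the port at (516,332). The red arm's bar is at (496,328). I'll refine these with enlarged crops.

```bash
cat > h.py <<'E'
import numpy as np,cv2
from scipy.spatial.transform import Rotation as Ro
def K(p): return np.array([[p['fx'],0,p['cx']],[0,p['fy'],p['cy']],[0,0,1]])
def proj(p,X): return cv2.projectPoints(np.float64(X).reshape(-1,1,3),cv2.Rodrigues(np.array(p['R']))[0],np.float64(p['t']),K(p),np.float64(p['distortion']))[0][:,0]
def ray(p,uv):
    n=cv2.undistortPoints(np.float64(uv).reshape(-1,1,2),K(p),np.float64(p['distortion']))[:,0]
    R=np.array(p['R']);return -R.T@p['t'],np.c_[n,np.ones(len(n))]@R
def at(p,uv,z):
    c,d=ray(p,uv);return c+d*((z-c[2])/d[:,2])[:,None]
E
python3 - <<'E'
import pickle,cv2
d=pickle.load(open('d0.pkl','rb'))
a=d['top']['image'][110:275,180:400,::-1]
b=d['scene']['image'][105:285,145:345,::-1]
cv2.imwrite('pics/tc.png',cv2.resize(a,None,fx=3.6,fy=3.6,interpolation=cv2.INTER_CUBIC))
cv2.imwrite('pics/sc.png',cv2.resize(b,None,fx=3.3,fy=3.3,interpolation=cv2.INTER_CUBIC))
E
```

```text
(no output)
```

View pics/tc.png

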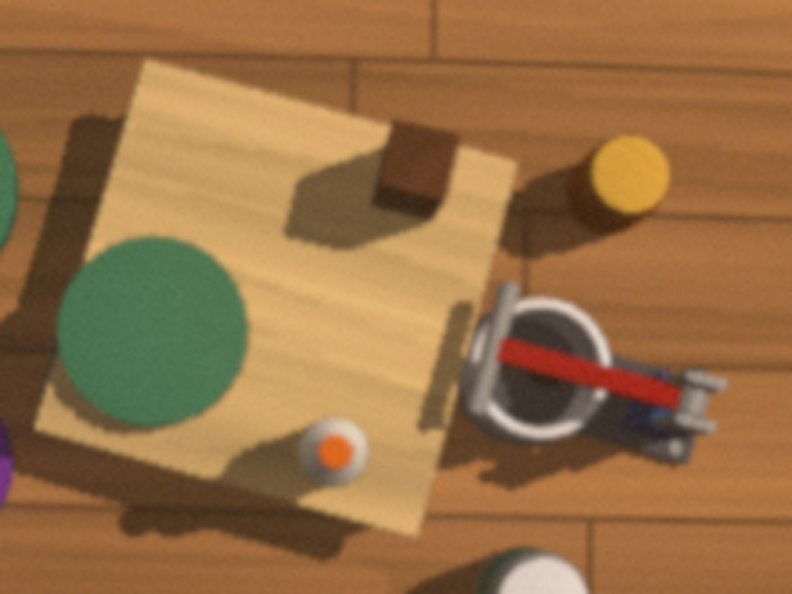

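View pics/sc.png

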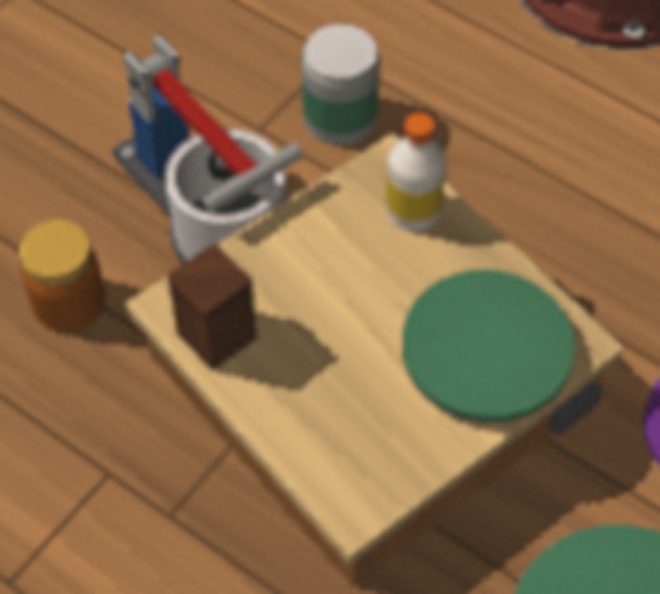

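The crops give deck corners in tc at (147,58), (517,160), (418,535) and (35,428), and in sc at (350,558), (128,303), (393,135) and (622,352). The rim centre is about (540,367) in tc, and the bar runs (509,288) to (481,412). The bottle cap is at tc (335,452) and sc (421,122).

```bash
python3 - <<'E'
import pickle,cv2
from h import *
from scipy.optimize import least_squares as LS
d=pickle.load(open('d0.pkl','rb'));T,S=d['top'],d['scene']
tc=lambda a:(np.array(a,float)+.5)/3.6+[180,110]-.5
sc=lambda a:(np.array(a,float)+.5)/3.3+[145,105]-.5
C=np.array([[150,210,90],[150,-92,90],[-150,-92,90],[-150,210,90.]])
tp=tc([(147,58),(517,160),(418,535),(35,428)]);sp=sc([(350,558),(128,303),(393,135),(622,352)])
W=lambda x,P:np.asarray(P)@Ro.from_rotvec([0,0,x[2]]).as_matrix().T+[x[0],x[1],0]
for nm,wt,ws in(("both",1,1),("top",1,0),("scene",0,1)):
    r=LS(lambda x:np.r_[wt*(proj(T,W(x,C))-tp).ravel(),ws*(proj(S,W(x,C))-sp).ravel()],[550,50,0]);x=r.x if nm=="both" else x
    print(nm,r.x,np.abs(r.fun).max())
inv=lambda P:(np.asarray(P)-[x[0],x[1],0])@Ro.from_rotvec([0,0,x[2]]).as_matrix()
print('rim top',inv(at(T,tc([(540,367)]),90)), 'world rim',W(x,[0,-150,90]))
for n,p in d.items():
    h=cv2.cvtColor(p['image'],cv2.COLOR_RGB2HSV);m=cv2.inRange(h,(60,80,50),(90,255,255))
    k,l,st,ce=cv2.connectedComponentsWithStats(m)
    for i in range(1,k):
        if st[i,4]>800:
            cs=max(cv2.findContours((l==i).astype('u1'),0,1)[0],key=len)[:,0]
            q=at(p,cs,114);c,rr=cv2.minEnclosingCircle(np.float32(q[:,:2]));print(n,st[i],'world',q.min(0)/2+q.max(0)/2,rr,inv([[*(q.min(0)/2+q.max(0)/2)[:2],114]]))
def tri(a,b):
    (c1,d1),(c2,d2)=ray(T,tc([a])),ray(S,sc([b]));A=np.c_[d1[0],-d2[0]];s=np.linalg.lstsq(A,c2-c1,rcond=None)[0]
    return (c1+d1[0]*s[0]+c2+d2[0]*s[1])/2
print('glue cap',tri((335,452),(421,118)),inv(tri((335,452),(421,118))),inv(at(T,tc([(335,452)]),210)))
print('bar ends',inv(tri((509,288),(296,152))),inv(tri((481,412),(211,203))))
print('block base scene',inv(at(S,sc([(215,366),(178,328),(255,335)]),90)),'top',inv(at(T,tc([(398,120),(458,136),(440,195),(381,188)]),180)),inv(at(S,sc([(213,246),(253,284),(217,307),(171,280)]),180)))
print('tin',inv(at(T,tc([(543,600)]),100)),'jar',inv(at(T,tc([(630,175)]),90)))
print('pred bar top crop',(proj(T,W(x,[[-50,-105.4,129.5],[50,-105.4,129.5]]))+.5-[180,110])*3.6)
E
```

```text
both [ 5.58729934e+02  3.06453255e+01 -2.50333101e-01] 1.0887650214166342
top [ 5.59304896e+02  2.93443034e+01 -2.47494379e-01] 0.47562359959985656
scene [ 5.58187705e+02  3.20834671e+01 -2.54078147e-01] 0.7328294712934849
rim top [[  -0.21075519 -149.69111339   90.        ]] world rim [ 521.57093046 -114.67916809   90.        ]
scene [ 268  188   50   44 1751] world [542.68010509 182.7059956  114.        ] 70.23625183105469 [[-53.21904189 143.34496146 114.        ]]
scene [ 300  265   71   69 3880] world [693.89615181 405.5840556  114.        ] 88.84720611572266 [[ 38.07074984 396.73615377 114.        ]]
top [ 121  133   63   62 3024] world [639.79204523 376.40144334 114.        ] 86.849609375 [[ -7.11761745 355.06013347 114.        ]]
top [ 197  177   50   50 1853] world [539.92659201 182.06531062 114.        ] 67.52653503417969 [[-55.72801308 142.04212798 114.        ]]
glue cap [451.951404    46.11000952 217.55703661] [-107.28125382  -11.46924284  217.55703661] [[-107.01739346  -11.87042111  210.        ]]
bar ends [ 12.00867095 -72.15882358 220.03975094] [ -16.99805185 -144.1344099    34.42215278]
block base scene [[126.70938503   6.82880077  90.        ]
 [128.72986712 -43.01977161  90.        ]
 [ 82.26845559   3.52839662  90.        ]] top [[132.92107436   7.18330545 180.        ]
 [133.50751668 -37.15458478 180.        ]
 [ 88.62681455 -35.86322023 180.        ]
 [ 81.96610377   5.82302472 180.        ]] [[ 88.79583829 -37.52866768 180.        ]
 [ 86.18717986  12.06985143 180.        ]
 [121.27515452  11.66510218 180.        ]
 [134.36638563 -31.79135838 180.        ]]
tin [[-169.71883692 -195.55297383  100.        ]] jar [[ 163.92803129 -179.83854091   90.        ]]
pred bar top crop [[474.9109554  412.78746727]
 [509.75788199 282.78770871]]
```

Station pose is about (559, 30.3, yaw −0.25). The tool is already aligned with it: tool x is station −x and tool y is station +y. I'll raise the tool and travel to above the bar, on the station x −32 side.

>>> {"method": "send_rows", "body": {"rows": [[[0,0,-0.6,0,0,0,1],[-0.4,-0.5,-0.6,0,0,0,1],[-0.9,-1,0,0,0,0,1],[-0.9,-1,0,0,0,0,1],[-0.9,-1,0,0,0,0,1]]]}}

```text
clock: 0.52
tool_pos: [211.1, 499.3, 261.0]
tool_rot: [0.399, 3.116, -0.001]
force: [1.1, -0.2, -0.6]
width: 85.6
finger_force: 0.0
```

>>> {"method": "send_rows", "body": {"rows": [[[-0.9,-1,0,0,0,0,1],[-0.9,-1,0,0,0,0,1],[-0.9,-1,0,0,0,0,1],[-0.9,-1,0,0,0,0,1],[-0.9,-1,0,0,0,0,1]]]}}

```text
clock: 0.93
tool_pos: [288.2, 349.3, 260.8]
tool_rot: [-0.4, -3.116, 0.001]
force: [0.7, 0.4, -0.7]
width: 85.5
finger_force: 0.0
```

>>> {"method": "send_rows", "body": {"rows": [[[-0.9,-1,0,0,0,0,1],[-0.9,-1,0,0,0,0,1],[-0.9,-1,0,0,0,0,1],[-0.9,-1,0,0,0,0,1],[-0.9,-1,0,0,0,0,1]]]}}

```text
clock: 1.35
tool_pos: [365.4, 200.0, 260.9]
tool_rot: [-0.4, -3.116, 0.0]
force: [-0.1, 0.6, -0.5]
width: 85.1
finger_force: 0.0
```

>>> {"method": "send_rows", "body": {"rows": [[[-0.9,-1,0,0,0,0,1],[-0.9,-1,0,0,0,0,1],[-0.9,-1,0,0,0,0,1],[-0.9,-1,0,0,0,0,1],[-0.9,-1,0,0,0,0,1]]]}}

```text
clock: 1.77
tool_pos: [442.7, 50.6, 260.9]
tool_rot: [-0.401, -3.115, -0.0]
force: [0.1, 1.5, 0.6]
width: 85.2
finger_force: 0.0
```

```bash
cat > st.py <<'E'
from h import *
from bench import readout
X0=np.array([558.9,30.3,0]);Rs=Ro.from_rotvec([0,0,-.25])
inv=lambda P:Rs.inv().apply(np.asarray(P)-X0)
W=lambda P:Rs.apply(P)+X0
def st():
    s=readout.state();R=Rs.inv()*Ro.from_rotvec(s['tool_rot'])
    print('t%.2f'%s['clock'],'st pos',inv(s['tool_pos']).round(1),'toolx',R.as_matrix()[:,0].round(3),'toolz',R.as_matrix()[:,2].round(3),'q',np.round(s['qpos'],2),'F',Rs.inv().apply(s['force']).round(1),'w',round(s['width'],1),'ff',np.round(s['finger_force'],1));return s
if __name__=='__main__':st()
E
python3 st.py
```

```text
t1.77 st pos [-117.6   -9.1  260.9] toolx [-1.     0.006  0.   ] toolz [-0.  0. -1.] q [-0.04 -0.21  1.98  0.    1.37 -1.36] F [-0.3  1.4  0.6] w 85.2 ff 0.0
```

>>> {"method": "send_rows", "body": {"rows": [[[-0.85,-0.95,0,0,0,-0.05,1],[-0.85,-0.95,0,0,0,0,1],[-0.85,-0.95,0,0,0,0,1],[-0.85,-0.95,0,0,0,0,1],[0,0,0,0,0,0,1]]]}}

```text
clock: 2.18
tool_pos: [503.0, -65.5, 260.9]
tool_rot: [0.398, 3.115, -0.004]
force: [-0.8, 0.3, 1.0]
width: 85.3
finger_force: 0.0
```

```bash
python3 - <<'E'
from st import *
from bench import imaging
import pickle
s=st();p=imaging.snapshot('wrist')
M=np.array(p['mount']);T=np.eye(4);T[:3,:3]=Ro.from_rotvec(s['tool_rot']).as_matrix();T[:3,3]=s['tool_pos']
E=np.linalg.inv(T@M);p['R'],p['t']=E[:3,:3],E[:3,3]
pickle.dump(p,open('w1.pkl','wb'))
cv2.imwrite('pics/w1.png',cv2.resize(p['image'][:,:,::-1],(768,576)))
a=-.07
b=[[x,-255+150*np.cos(a),140+150*np.sin(a)] for x in(-50,0,50)]
print('pred bar',proj(p,W(b))*1.5,'rim',proj(p,W([[54*np.cos(t),-150+54*np.sin(t),90] for t in(0,1.57,3.14,4.71)]))*1.5,'deck',proj(p,W([[-150,-92,90],[150,-92,90]]))*1.5)
E
```

```text
t2.18 st pos [ -30.4 -106.6  260.9] toolx [-1.     0.004 -0.002] toolz [ 0.002 -0.002 -1.   ] q [-0.27 -0.06  1.86 -0.    1.35 -1.58] F [-0.9  0.1  1. ] w 85.3 ff 0.0
pred bar [[384.49105189 247.63880224]
 [384.58092588 317.33279829]
 [384.65338232 380.10443177]] rim [[331.17358286 360.58953888]
 [396.08294504 299.45287262]
 [325.67495476 232.28422009]
 [261.3209517  299.5379978 ]] deck [[403.11649137  95.98980774]
 [399.17518517 455.00899616]]
```

View pics/w1.png

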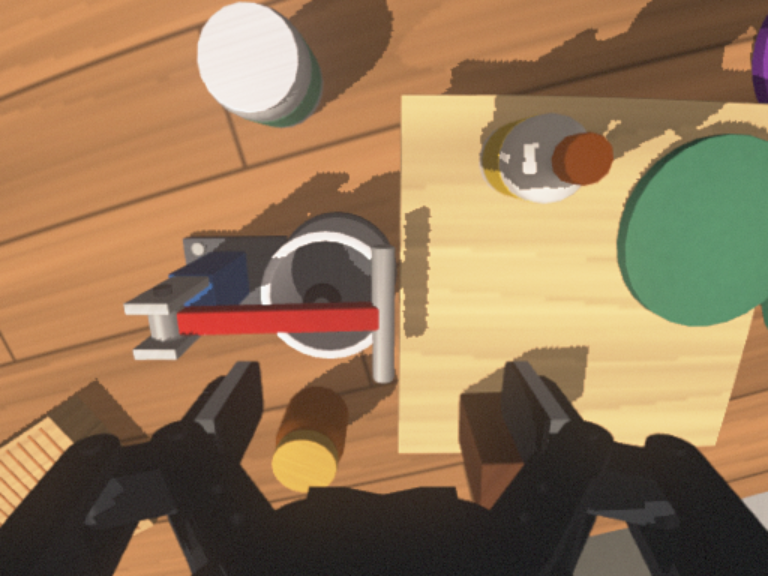

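The bar appears at (382,248) to (384,381), which matches the prediction within about 2 px. I'll descend and pinch it.

>>> {"method": "send_rows", "body": {"rows": [[[0.05,0.05,1,0,0,0,1],[0,0,1,0,0,0,1],[0,0,1,0,0,0,1],[0,0,1,0,0,0,1],[0,0,1,0,0,0,1]]]}}

```text
clock: 2.65
tool_pos: [499.5, -58.1, 135.0]
tool_rot: [-0.39, -3.117, -0.001]
force: [-0.2, -0.1, 0.1]
width: 85.2
finger_force: 0.0
```

>>> {"method": "send_rows", "body": {"rows": [[[0,0,1,0,0,0,1],[0,0,0,0,0,0,0.6],[0,0,0,0,0,0,0.3],[0,0,0,0,0,0,0],[0,0,0,0,0,0,0]]], "force": 30}}

```text
clock: 3.07
tool_pos: [502.0, -59.5, 113.5]
tool_rot: [0.39, 3.113, -0.001]
force: [-0.7, 0.7, -0.8]
width: 38.6
finger_force: 0.0
```

>>> {"method": "send_rows", "body": {"rows": [[[0,0,0,0,0,0,0],[0,0,0,0,0,0,0],[0,0,0,0,0,0,0],[0,0,0,0,0,0,0]]]}}

```text
clock: 3.4
tool_pos: [500.8, -64.6, 113.9]
tool_rot: [0.387, 3.116, -0.017]
force: [-5.4, -13.9, 4.2]
width: 15.1
finger_force: 29.5
```

```bash
python3 st.py; python3 -c "
import numpy as np
def p(a): return np.array([150*np.cos(a),150*np.sin(a)])
A=np.linspace(-.07,2.0,13)
for a,b in zip(A,A[1:]): d=p(b)-p(a);print(round(b,2),'ty',round(d[0]/25,2),'tz',round(-d[1]/25,2))"
```

```text
t3.40 st pos [ -32.9 -106.3  113.9] toolx [-1.    -0.003 -0.003] toolz [ 0.003 -0.011 -1.   ] q [-0.26  0.1   1.99 -0.01  1.05 -1.58] F [ -1.8 -14.8   4.2] w 15.1 ff 29.5
0.1 ty -0.02 tz -1.03
0.27 ty -0.19 tz -1.02
0.45 ty -0.37 tz -0.97
0.62 ty -0.53 tz -0.89
0.79 ty -0.67 tz -0.79
0.96 ty -0.8 tz -0.66
1.14 ty -0.9 tz -0.51
1.31 ty -0.97 tz -0.35
1.48 ty -1.02 tz -0.18
1.65 ty -1.03 tz -0.0
1.83 ty -1.02 tz 0.18
2.0 ty -0.97 tz 0.35
```

Gripped, with a side load of about 15 N. I'll relieve that while swinging along the arc at half speed.

>>> {"method": "send_rows", "body": {"rows": [[[0,-0.15,-0.3,0,0,0,0],[0,-0.05,-0.5,0,0,0,0],[0,-0.08,-0.5,0,0,0,0],[0,-0.1,-0.5,0,0,0,0],[0,-0.15,-0.5,0,0,0,0]]]}}

```text
clock: 3.82
tool_pos: [499.2, -70.4, 170.4]
tool_rot: [0.393, 3.112, 0.008]
force: [5.6, 3.2, -4.3]
width: 15.0
finger_force: 29.4
```

```bash
python3 st.py
```

```text
t3.82 st pos [ -33.  -112.4  170.4] toolx [-1.     0.001 -0.005] toolz [ 0.005  0.006 -1.   ] q [-0.28  0.02  1.95  0.01  1.17 -1.61] F [ 4.6  4.5 -4.3] w 15.0 ff 29.4
```

```bash
python3 -c "
import numpy as np
def p(a): return np.array([150*np.cos(a),150*np.sin(a)])
A=np.linspace(.31,2.03,21)
for a,b in zip(A,A[1:]): d=p(b)-p(a);print(round(b,2),round(d[0]/25,2),round(-d[1]/25,2))"
```

```text
0.4 -0.18 -0.48
0.48 -0.22 -0.47
0.57 -0.26 -0.45
0.65 -0.3 -0.42
0.74 -0.33 -0.4
0.83 -0.36 -0.37
0.91 -0.39 -0.33
1.0 -0.42 -0.3
1.08 -0.45 -0.26
1.17 -0.47 -0.22
1.26 -0.48 -0.18
1.34 -0.5 -0.14
1.43 -0.51 -0.1
1.51 -0.51 -0.05
1.6 -0.52 -0.01
1.69 -0.51 0.04
1.77 -0.51 0.08
1.86 -0.5 0.12
1.94 -0.49 0.17
2.03 -0.47 0.21
```

>>> {"method": "send_rows", "body": {"rows": [[[0,-0.18,-0.48,0,0,0,0],[0,-0.22,-0.47,0,0,0,0],[0,-0.26,-0.45,0,0,0,0],[0,-0.3,-0.42,0,0,0,0],[0,-0.33,-0.4,0,0,0,0]]]}}

```text
clock: 4.23
tool_pos: [491.9, -99.1, 227.5]
tool_rot: [0.391, 3.11, 0.018]
force: [4.8, 11.3, 4.0]
width: 14.9
finger_force: 29.4
```

>>> {"method": "send_rows", "body": {"rows": [[[0,-0.36,-0.37,0,0,0,0],[0,-0.39,-0.33,0,0,0,0],[0,-0.42,-0.3,0,0,0,0],[0,-0.45,-0.26,0,0,0,0],[0,-0.47,-0.22,0,0,0,0]]]}}

```text
clock: 4.65
tool_pos: [479.2, -149.8, 267.7]
tool_rot: [0.389, 3.109, 0.016]
force: [-1.1, 12.3, 14.7]
width: 14.7
finger_force: 30.9
```

```bash
python3 st.py
```

```text
t4.65 st pos [ -32.6 -194.3  267.7] toolx [-1.    -0.001 -0.007] toolz [ 0.007  0.011 -1.   ] q [-0.45 -0.08  1.86  0.01  1.36 -1.78] F [-4.1 11.6 14.7] w 14.7 ff 30.9
```

>>> {"method": "send_rows", "body": {"rows": [[[0,-0.48,-0.18,0,0,0,0],[0,-0.5,-0.14,0,0,0,0],[0,-0.51,-0.1,0,0,0,0],[0,-0.51,-0.05,0,0,0,0],[0,-0.52,0,0,0,0,0]]]}}

```text
clock: 5.07
tool_pos: [462.6, -214.7, 277.3]
tool_rot: [0.39, 3.11, 0.003]
force: [1.3, 2.4, 6.1]
width: 14.8
finger_force: 33.1
```

>>> {"method": "send_rows", "body": {"rows": [[[0,-0.51,0.04,0,0,0,0],[0,-0.51,0.08,0,0,0,0],[0,-0.5,0.12,0,0,0,0],[0,-0.49,0.17,0,0,0,0],[0,-0.2,0.1,0,0,0,0]]]}}

```text
clock: 5.48
tool_pos: [447.7, -271.4, 260.7]
tool_rot: [0.393, 3.113, -0.004]
force: [5.4, -0.8, -0.2]
width: 14.3
finger_force: 33.7
```

```bash
python3 st.py
```

```text
t5.48 st pos [ -33.1 -319.8  260.7] toolx [-1.     0.001 -0.004] toolz [ 0.004 -0.002 -1.   ] q [-0.68 -0.03  1.82 -0.    1.34 -2.  ] F [ 5.4  0.6 -0.2] w 14.3 ff 33.7
```

Arm is at about θ = 2.02. I'll release it, rise, and travel to behind the cover.

>>> {"method": "send_rows", "body": {"rows": [[[0,0,0,0,0,0,0.5],[0,0,0,0,0,0,1],[0,0,0,0,0,0,1],[0,0,0,0,0,0,1],[0,0,-0.6,0,0,0,1]]]}}

```text
clock: 5.9
tool_pos: [444.8, -267.0, 271.4]
tool_rot: [-0.39, -3.11, -0.006]
force: [-0.0, 0.8, 0.4]
width: 74.2
finger_force: 0.0
```

>>> {"method": "send_rows", "body": {"rows": [[[0,0,-0.8,0,0,0,1],[0,0,-0.8,0,0,0,1],[0.16,1,0,0,0,0,1],[0.16,1,0,0,0,0,1],[0.16,1,0,0,0,0,1]]]}}

```text
clock: 6.32
tool_pos: [453.7, -192.3, 315.7]
tool_rot: [0.392, 3.117, -0.001]
force: [0.3, 1.0, -0.1]
width: 85.3
finger_force: 0.0
```

>>> {"method": "send_rows", "body": {"rows": [[[0.16,1,0,0,0,0,1],[0.16,1,0,0,0,0,1],[0.16,1,0,0,0,0,1],[0.16,1,0,0,0,0,1],[0.16,1,0,0,0,0,1]]]}}

```text
clock: 6.73
tool_pos: [464.9, -65.5, 315.1]
tool_rot: [-0.39, -3.116, 0.001]
force: [-0.0, -0.3, 0.5]
width: 85.5
finger_force: 0.0
```

>>> {"method": "send_rows", "body": {"rows": [[[0.16,1,0,0,0,0,1],[0.16,1,0,0,0,0,1],[0.16,1,0,0,0,0,1],[0.16,1,0,0,0,0,1],[0.16,1,0,0,0,0,1]]]}}

```text
clock: 7.15
tool_pos: [476.4, 60.5, 315.1]
tool_rot: [-0.39, -3.117, 0.001]
force: [0.6, 0.1, -0.7]
width: 85.3
finger_force: 0.0
```

>>> {"method": "send_rows", "body": {"rows": [[[0.16,1,0,0,0,0,1],[0.16,1,0,0,0,0,1],[0.16,1,0,0,0,0,1],[0.16,1,0,0,0,0,1],[0.16,1,0,0,0,0,1]]]}}

```text
clock: 7.57
tool_pos: [487.8, 186.5, 315.0]
tool_rot: [-0.39, -3.117, 0.001]
force: [0.7, -0.2, -0.4]
width: 85.9
finger_force: 0.0
```

>>> {"method": "send_rows", "body": {"rows": [[[0.16,1,0,0,0,0,1],[0.16,1,0,0,0,0,1],[0.16,1,0,0,0,0,1],[0,0,0,0,0,1,1],[0,0,0,0,0,1,1]]]}}

```text
clock: 7.98
tool_pos: [494.6, 262.3, 314.7]
tool_rot: [-0.765, -3.046, 0.002]
force: [-0.7, 0.2, -0.0]
width: 85.2
finger_force: 0.0
```

>>> {"method": "send_rows", "body": {"rows": [[[0,0,0,0,0,1,1],[0,0,0,0,0,1,1],[0,0,0,0,0,1,1],[0,0,0,0,0,1,1],[0,0,0,0,0,0.5,1]]]}}

```text
clock: 8.4
tool_pos: [494.8, 260.8, 314.9]
tool_rot: [-1.553, -2.731, 0.002]
force: [-0.5, -0.5, -0.6]
width: 85.4
finger_force: 0.0
```

```bash
cat > look.py <<'E'
from st import *
from bench import imaging
import sys
# cover centre in station frame from top and scene cameras; argument = height of its top face
z=float(sys.argv[1]) if len(sys.argv)>1 else 114.
st()
for n in("top","scene"):
    p=imaging.snapshot(n);cv2.imwrite('pics/last_%s.png'%n,cv2.resize(p['image'][:,:,::-1],(800,600)))
    m=cv2.inRange(cv2.cvtColor(p['image'],cv2.COLOR_RGB2HSV),(60,80,50),(90,255,255))
    cs=[c for c in cv2.findContours(m,0,1)[0] if 250<cv2.contourArea(c)<2600]
    for c in cs:
        hull=cv2.convexHull(c)[:,0]; q=inv(at(p,hull,z)); 
        from scipy.optimize import least_squares as LS
        r=LS(lambda a:np.hypot(q[:,0]-a[0],q[:,1]-a[1])-a[2],[*q.mean(0)[:2],70],loss='soft_l1',f_scale=1.)
        print(n,'cover',r.x.round(1),'area',cv2.contourArea(c))
E
python3 look.py
```

```text
t8.40 st pos [-119.1  207.5  314.9] toolx [-0.708  0.706 -0.   ] toolz [-0.001 -0.001 -1.   ] q [ 0.36  0.02  1.67 -0.    1.45 -0.18] F [-0.3 -0.6 -0.6] w 85.4 ff 0.0
top cover [-56.7 142.8  66.8] area 1820.0
top cover [ -7.4 355.3  86. ] area 1713.0
scene cover [-53.6 143.7  69.4] area 1685.0
```

View pics/last_scene.png

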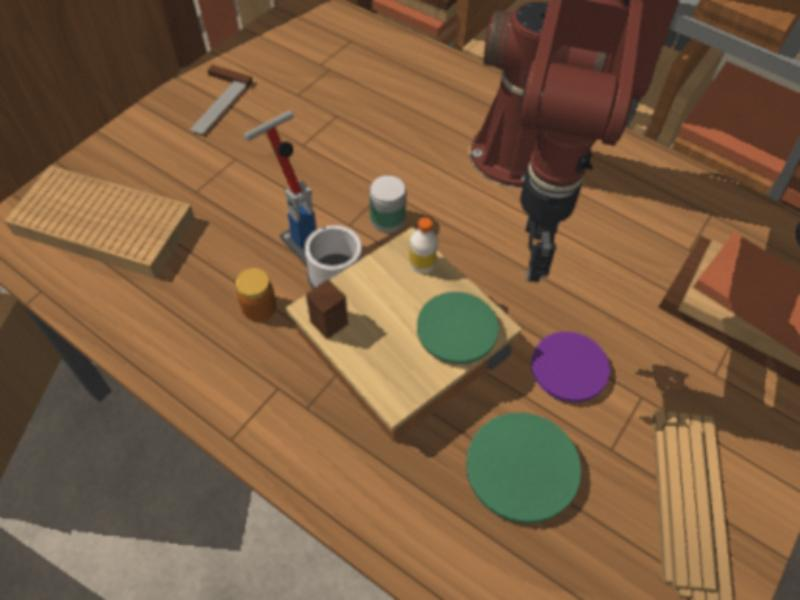

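The red arm stays back (bar at about (270,125)), and the cover is untouched at station (−54.5,143). I'll descend behind it.

>>> {"method": "send_rows", "body": {"rows": [[[0,0,1,0,0,0,1],[0,0,1,0,0,0,1],[0,0,1,0,0,0,1],[0,0,1,0,0,0,1],[0,0,1,0,0,0,1]]]}}

```text
clock: 8.92
tool_pos: [495.0, 260.7, 189.2]
tool_rot: [1.543, 2.736, -0.001]
force: [-0.2, -0.4, -0.3]
width: 85.6
finger_force: 0.0
```

>>> {"method": "send_rows", "body": {"rows": [[[0,0,1,0,0,0,1],[0,0,1,0,0,0,1],[0,0,1,0,0,0,1],[0,0,1,0,0,0,1],[0,0,0.2,0,0,0,1]]]}}

```text
clock: 9.33
tool_pos: [491.4, 259.3, 80.4]
tool_rot: [-1.541, -2.731, 0.012]
force: [-0.8, -0.1, -0.1]
width: 85.4
finger_force: 0.0
```

```bash
python3 st.py
```

```text
t9.33 st pos [-122.1  205.2   80.4] toolx [-0.713  0.702  0.001] toolz [-0.008 -0.006 -1.   ] q [ 0.36  0.26  1.88 -0.    1.02 -0.18] F [-0.8 -0.3 -0.1] w 85.4 ff 0.0
```

>>> {"method": "send_rows", "body": {"rows": [[[-0.3,0.12,-0.1,0,0,0,1],[-0.4,0,0,0,0,0,1],[-0.4,0,0,0,0,0,1],[-0.4,0,0,0,0,0,1],[-0.4,0,0,0,0,0,1]]]}}

```text
clock: 9.75
tool_pos: [524.2, 220.9, 89.6]
tool_rot: [1.547, 2.732, 0.004]
force: [-0.6, 2.5, 1.2]
width: 85.4
finger_force: 1.0
```

```bash
python3 look.py
```

```text
t9.75 st pos [-80.7 176.1  89.6] toolx [-0.711  0.703 -0.001] toolz [ 0.002  0.002 -1.   ] q [ 0.28  0.26  1.85  0.    1.03 -0.27] F [-1.2  2.3  1.2] w 85.4 ff 1.0
top cover [-32.2 128.5  65.7] area 1188.5
scene cover [-28.6 129.7  69.7] area 1638.0
```

>>> {"method": "send_rows", "body": {"rows": [[[-0.4,-0.06,0.2,0,0,0,1],[-0.4,-0.06,0,0,0,0,1],[-0.4,-0.06,0,0,0,0,1],[-0.4,-0.06,0,0,0,0,1],[-0.35,-0.06,0,0,0,0,1]]]}}

```text
clock: 10.27
tool_pos: [541.7, 175.1, 83.1]
tool_rot: [1.547, 2.734, 0.001]
force: [-1.0, 3.9, 3.6]
width: 85.6
finger_force: 2.3
```

```bash
python3 look.py
```

```text
t10.27 st pos [-52.5 136.1  83.1] toolx [-0.711  0.703  0.   ] toolz [ 0.  0. -1.] q [ 0.19  0.27  1.85  0.    1.02 -0.35] F [-1.9  3.5  3.6] w 85.6 ff 2.3
top cover [-3.9 87.5 64.8] area 896.5
scene cover [-0.1 89.8 69.4] area 1576.0
```

>>> {"method": "send_rows", "body": {"rows": [[[0.25,0,0,0,0,0,1],[-0.02,0.36,0,0,0,1,1],[-0.02,0.36,0,0,0,1,1],[-0.02,0.36,0,0,0,1,1],[-0.02,0.36,0,0,0,1,1]]]}}

```text
clock: 10.78
tool_pos: [571.1, 192.4, 81.9]
tool_rot: [-2.158, -2.282, 0.003]
force: [0.2, 0.2, -0.1]
width: 85.6
finger_force: 0.0
```

>>> {"method": "send_rows", "body": {"rows": [[[-0.02,0.36,0,0,0,1,1],[-0.02,0.36,0,0,0,1,1],[-0.02,0.2,0,0,0,0.6,1],[0,0,0,0,0,0,1]]]}}

```text
clock: 11.12
tool_pos: [594.9, 189.6, 82.1]
tool_rot: [2.483, 1.924, -0.001]
force: [-0.7, 0.8, -0.1]
width: 85.2
finger_force: 0.0
```

```bash
python3 look.py
```

```text
t11.12 st pos [ -4.5 163.3  82.1] toolx [ 0.002  1.    -0.001] toolz [-0.    -0.001 -1.   ] q [ 0.2   0.38  1.71 -0.    1.05  0.45] F [-0.8  0.6 -0.1] w 85.2 ff 0.0
top cover [-2.2 86.  65.2] area 1185.0
scene cover [ 0.2 88.9 68.7] area 1027.5
```

>>> {"method": "send_rows", "body": {"rows": [[[-0.2,0.2,0,0,0,0,1],[-0.4,0,0,0,0,0,1],[-0.4,0,0,0,0,0,1],[-0.4,0,0,0,0,0,1],[-0.4,0,0,0,0,0,1]]]}}

```text
clock: 11.63
tool_pos: [587.8, 143.6, 82.7]
tool_rot: [-2.482, -1.926, 0.0]
force: [0.9, 1.0, -0.4]
width: 85.3
finger_force: 0.5
```

```bash
python3 look.py; python3 - <<'E'
from st import *
from bench import imaging
s=readout.state();p=imaging.snapshot('wrist')
cv2.imwrite('pics/w2.png',cv2.resize(p['image'][:,:,::-1],(768,576)))
M=np.array(p['mount']);T=np.eye(4);T[:3,:3]=Ro.from_rotvec(s['tool_rot']).as_matrix();T[:3,3]=s['tool_pos']
E=np.linalg.inv(T@M);p['R'],p['t']=E[:3,:3],E[:3,3]
for y in(-92,):print(proj(p,W([[-150,y,90],[-82,-12,90],[0,-150,90],[83,-12,90],[150,y,90]]))*1.5)
E
```

```text
t11.63 st pos [ -0.  117.   82.7] toolx [ 0.001  1.    -0.   ] toolz [-0. -0. -1.] q [ 0.12  0.34  1.76 -0.    1.04  0.37] F [ 0.6  1.2 -0.4] w 85.3 ff 0.5
top cover [-0.3 46.3 63.5] area 772.5
scene cover [12.1 40.2 61.3] area 800.5
[[118.08287515 694.27608154]
 [210.74230256 609.92552905]
 [382.16126312 758.22142582]
 [555.19533187 609.98269474]
 [646.609332   694.63225194]]
```

View pics/w2.png

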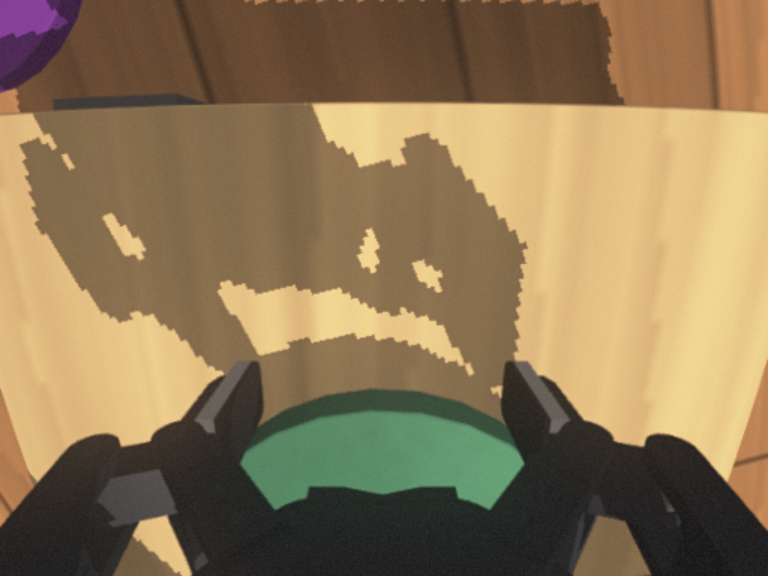

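The picture shows the cover nested symmetrically between the fingers, edges at about (245,455) and (520,455). I'll push on straight through the gap.

>>> {"method": "send_rows", "body": {"rows": [[[-0.4,0,0,0,0,0,1],[-0.4,0,0,0,0,0,1],[-0.4,0,0,0,0,0,1],[-0.4,0,0,0,0,0,1],[-0.4,0,0,0,0,0,1]]]}}

```text
clock: 12.2
tool_pos: [576.0, 95.5, 83.1]
tool_rot: [2.482, 1.926, 0.001]
force: [-0.1, 2.5, 0.6]
width: 86.0
finger_force: 0.9
```

>>> {"method": "send_rows", "body": {"rows": [[[-0.4,0,0,0,0,0,1],[-0.4,0,0,0,0,0,1],[-0.4,0,0,0,0,0,1],[-0.4,0,0,0,0,0,1],[-0.4,0,0,0,0,0,1]]]}}

```text
clock: 12.62
tool_pos: [563.5, 47.1, 83.0]
tool_rot: [2.482, 1.926, 0.001]
force: [1.0, 2.5, 1.0]
width: 85.6
finger_force: 1.1
```

```bash
python3 look.py
```

```text
t12.62 st pos [ 0.3 17.4 83. ] toolx [0.001 1.    0.   ] toolz [ 0.  0. -1.] q [-0.04  0.26  1.86  0.    1.02  0.21] F [0.3 2.7 1. ] w 85.6 ff 1.1
top cover [-31.6 -32.9  32.4] area 329.5
top cover [ -1.4 -54.7  65. ] area 351.5
scene cover [ 10.5 -77.3  48.2] area 565.0
```

>>> {"method": "send_rows", "body": {"rows": [[[-0.4,0,0,0,0,0,1],[-0.4,0,0,0,0,0,1],[-0.4,0,0,0,0,0,1],[-0.4,0,0,0,0,0,1],[-0.4,0,0,0,0,0,1]]]}}

```text
clock: 13.13
tool_pos: [550.7, -1.5, 82.6]
tool_rot: [-2.482, -1.926, 0.001]
force: [0.4, 1.0, 0.3]
width: 85.6
finger_force: 0.6
```

>>> {"method": "send_rows", "body": {"rows": [[[-0.3,0,0,0,0,0,1],[-0.3,0,0,0,0,0,1],[-0.2,0,0,0,0,0,1],[-0.2,0,0,0,0,0,1],[-0.2,0,0,0,0,0,1]]]}}

```text
clock: 13.55
tool_pos: [543.8, -29.9, 82.9]
tool_rot: [2.482, 1.926, 0.001]
force: [0.1, 1.2, 0.6]
width: 85.5
finger_force: 0.8
```

```bash
python3 look.py
```

```text
t13.55 st pos [  0.2 -62.   82.9] toolx [0.001 1.    0.   ] toolz [ 0.  0. -1.] q [-0.18  0.23  1.91  0.    1.01  0.07] F [-0.2  1.1  0.6] w 85.5 ff 0.8
top cover [ -37.1 -119.8   33.4] area 409.0
scene cover [  10.9 -137.6   62.8] area 531.0
```

View pics/last_scene.png

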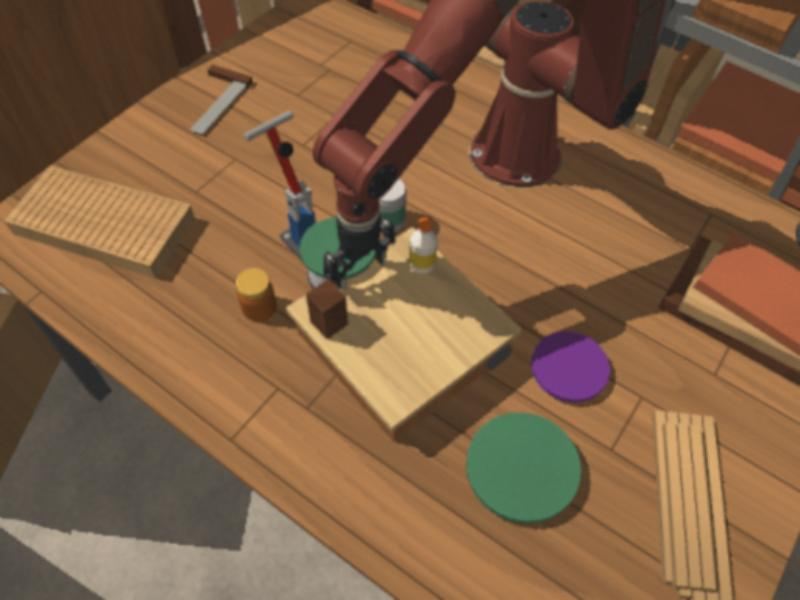

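The bottle at (425,248) and block at (327,308) are unmoved, and the cover is nearly over the port. I'll make the final slow pushes.

>>> {"method": "send_rows", "body": {"rows": [[[-0.12,0,0,0,0,0,1],[-0.12,0,0,0,0,0,1],[-0.12,0,0,0,0,0,1],[-0.12,0,0,0,0,0,1],[0,0,0,0,0,0,1]]]}}

```text
clock: 14.07
tool_pos: [540.4, -41.6, 82.7]
tool_rot: [-2.482, -1.926, 0.001]
force: [-0.1, -0.2, 0.6]
width: 85.1
finger_force: 0.0
```

```bash
python3 look.py 110
```

```text
t14.07 st pos [ -0.1 -74.2  82.7] toolx [ 0.001  1.    -0.   ] toolz [-0. -0. -1.] q [-0.21  0.22  1.92 -0.    1.01  0.05] F [-0.  -0.2  0.6] w 85.1 ff 0.0
top cover [ -38.9 -131.2   34.1] area 421.5
scene cover [  18.5 -152.3   54.4] area 481.0
```

>>> {"method": "send_rows", "body": {"rows": [[[-0.1,0,0,0,0,0,1],[-0.1,0,0,0,0,0,1],[0,0,0,0,0,0,1]]]}}

```text
clock: 14.42
tool_pos: [539.4, -46.3, 82.8]
tool_rot: [2.482, 1.926, -0.0]
force: [0.5, 1.6, -0.7]
width: 85.4
finger_force: 0.6
```

```bash
python3 look.py 104
```

```text
t14.42 st pos [  0.1 -79.1  82.8] toolx [ 0.001  1.    -0.   ] toolz [-0. -0. -1.] q [-0.22  0.22  1.92 -0.    1.01  0.04] F [ 0.1  1.7 -0.7] w 85.4 ff 0.6
top cover [ -39.  -136.9   34.3] area 426.0
scene cover [   6.3 -148.5   66.5] area 487.0
```

>>> {"method": "send_rows", "body": {"rows": [[[-0.08,0,0,0,0,0,1],[-0.06,0,0,0,0,0,1],[0,0,0,0,0,0,1]]]}}

```text
clock: 14.77
tool_pos: [538.6, -49.5, 82.8]
tool_rot: [2.482, 1.926, 0.0]
force: [0.1, 1.0, 0.6]
width: 85.1
finger_force: 0.4
```

>>> {"method": "send_rows", "body": {"rows": [[[0.5,0,0,0,0,0,1],[0.3,0,-1,0,0,0,1],[0,0,-1,0,0,0,1],[0,0,-1,0,0,0,1],[0,0,-1,0,0,0,1]]]}}

```text
clock: 15.18
tool_pos: [543.6, -29.1, 183.8]
tool_rot: [-2.481, -1.927, 0.0]
force: [0.2, 0.1, -0.2]
width: 85.8
finger_force: 0.0
```

>>> {"method": "send_rows", "body": {"rows": [[[1,0,-1,0,0,0,1],[1,0,-1,0,0,0,1],[1,0,-1,0,0,0,1],[1,0,-1,0,0,0,1],[1,0,0,0,0,0,1]]]}}

```text
clock: 15.6
tool_pos: [578.2, 93.2, 290.2]
tool_rot: [2.476, 1.922, 0.015]
force: [1.2, -0.9, 0.9]
width: 85.2
finger_force: 0.0
```

```bash
python3 look.py 104;python3 - <<'E'
import cv2
a=cv2.imread('pics/last_scene.png')[160:330,220:470];b=cv2.imread('pics/last_top.png')[220:420,400:620]
a=cv2.resize(a,(400,272),interpolation=2);b=cv2.resize(b,(299,272),interpolation=2)
cv2.imwrite('pics/c3.png',cv2.hconcat([a,b]))
E
```

```text
t15.60 st pos [  3.1  65.7 290.2] toolx [0.001 1.    0.003] toolz [ 0.012  0.003 -1.   ] q [ 0.04  0.08  1.65 -0.    1.39  0.29] F [ 1.3 -0.6  0.9] w 85.2 ff 0.0
top cover [ 1.000e-01 -1.502e+02  6.770e+01] area 1843.0
scene cover [   3.1 -147.9   70.9] area 1348.0
```

View pics/c3.png

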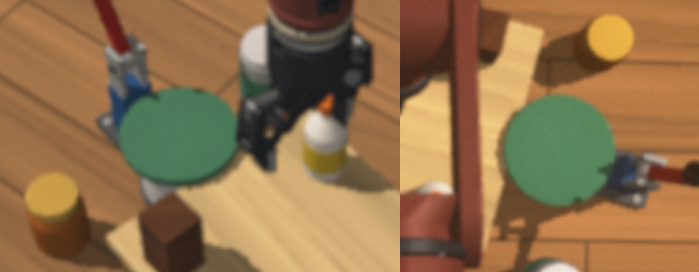

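The cover looks flat over the port, with circle centre (0.1,−150.2) by the top camera, and everything else stands. I'll check height consistency, then turn back and go to the bar.

```bash
python3 look.py 114
```

```text
t15.70 st pos [  0.7  67.  285.3] toolx [-0.003  1.     0.003] toolz [ 0.004  0.003 -1.   ] q [0.04 0.09 1.66 0.   1.39 0.29] F [ 0.2 -0.7  0.2] w 85.2 ff 0.0
top cover [  -1.1 -148.6   67.1] area 1843.5
scene cover [   7.7 -141.3   70.3] area 1341.5
```

>>> {"method": "send_rows", "body": {"rows": [[[0,0,-0.6,0,0,-1,1],[0,0,-0.6,0,0,-1,1],[0,0,0,0,0,-1,1],[0,0,0,0,0,-1,1],[0,0,0,0,0,-1,1]]]}}

```text
clock: 16.22
tool_pos: [574.0, 90.0, 311.9]
tool_rot: [-1.796, -2.577, 0.002]
force: [0.0, 0.1, -0.3]
width: 85.5
finger_force: 0.0
```

>>> {"method": "send_rows", "body": {"rows": [[[0,0,0,0,0,-1,1],[0,0,0,0,0,-1,1],[0,0,0,0,0,-1,1],[0,0,0,0,0,-1,1],[0,0,0,0,0,-1,1]]]}}

```text
clock: 16.63
tool_pos: [573.8, 89.9, 311.3]
tool_rot: [-0.954, -2.991, 0.002]
force: [-0.5, 0.1, 0.0]
width: 85.2
finger_force: 0.0
```

>>> {"method": "send_rows", "body": {"rows": [[[0,0,0,0,0,-1,1],[0,0,0,0,0,-1,1],[0,0,0,0,0,-1,1],[0,0,0,0,0,-0.1,1],[0,0,0,0,0,0,1]]]}}

```text
clock: 17.05
tool_pos: [574.0, 90.2, 311.7]
tool_rot: [-0.397, -3.114, 0.001]
force: [0.5, -0.2, -0.2]
width: 85.7
finger_force: 0.0
```

```bash
python3 look.py 104
```

```text
t17.05 st pos [-2.000e-01  6.180e+01  3.117e+02] toolx [-1.     0.003  0.002] toolz [-0.002 -0.001 -1.   ] q [ 0.04  0.07  1.63 -0.    1.45 -1.28] F [ 0.6 -0.  -0.2] w 85.7 ff 0.0
top cover [  -0.2 -150.3   67.9] area 1851.5
scene cover [   3.5 -148.2   70.8] area 1349.5
```

At z = 104 the two cameras agree with their known bias, so the cover is seated. Going to the bar.

>>> {"method": "send_rows", "body": {"rows": [[[0.08,-0.98,0,0,0,0,1],[0.08,-0.98,0,0,0,0,1],[0.08,-0.98,0,0,0,0,1],[0.08,-0.98,0,0,0,0,1],[0.08,-0.98,0,0,0,0,1]]]}}

```text
clock: 17.57
tool_pos: [534.0, -26.2, 312.6]
tool_rot: [-0.394, -3.117, 0.0]
force: [0.3, -1.2, 0.1]
width: 85.3
finger_force: 0.0
```

>>> {"method": "send_rows", "body": {"rows": [[[0.08,-0.98,0,0,0,0,1],[0.08,-0.98,0,0,0,0,1],[0.08,-0.98,0,0,0,0,1],[0.08,-0.98,0,0,0,0,1],[0.08,-0.98,0,0,0,0,1]]]}}

```text
clock: 17.98
tool_pos: [494.0, -142.5, 312.7]
tool_rot: [-0.395, -3.117, 0.0]
force: [0.3, -0.8, -0.0]
width: 85.1
finger_force: 0.0
```

>>> {"method": "send_rows", "body": {"rows": [[[0.08,-0.98,0,0,0,0,1],[0.08,-0.98,0,0,0,0,1],[0.08,-0.98,0,0,0,0,1],[0.08,-0.98,0,0,0,0,1],[0.08,-0.98,0,0,0,0,1]]]}}

```text
clock: 18.4
tool_pos: [454.0, -258.7, 312.7]
tool_rot: [-0.395, -3.117, 0.0]
force: [0.4, -0.0, -1.0]
width: 85.3
finger_force: 0.0
```

>>> {"method": "send_rows", "body": {"rows": [[[0.08,-0.98,0,0,0,0,1],[0,0,0,0,0,0,1],[0,0,0,0,0,0,1]]]}}

```text
clock: 18.65
tool_pos: [446.1, -281.7, 312.6]
tool_rot: [-0.398, -3.116, -0.001]
force: [-0.0, -0.4, -0.9]
width: 85.4
finger_force: 0.0
```

```bash
python3 - <<'E'
from st import *
from bench import imaging
s=st();p=imaging.snapshot('wrist')
M=np.array(p['mount']);T=np.eye(4);T[:3,:3]=Ro.from_rotvec(s['tool_rot']).as_matrix();T[:3,3]=s['tool_pos']
E=np.linalg.inv(T@M);p['R'],p['t']=E[:3,:3],E[:3,3]
cv2.imwrite('pics/w3.png',cv2.resize(p['image'][:,:,::-1],(768,576)))
for a in(2.0,2.1):print(a,(proj(p,W([[x,-255+150*np.cos(a),140+150*np.sin(a)] for x in(-50,50)]))*1.5).round())
print((proj(p,W([[72*np.cos(t),-150+72*np.sin(t),104] for t in(0,1.57,3.14,4.71)]))*1.5).round())
E
```

```text
t18.65 st pos [ -32.1 -330.2  312.6] toolx [-1.     0.004  0.   ] toolz [-0.  0. -1.] q [-0.7  -0.05  1.75  0.    1.44 -2.01] F [ 0.1 -0.4 -0.9] w 85.4 ff 0.0
2.0 [[411. 293.]
 [407. 473.]]
2.1 [[381. 289.]
 [382. 465.]]
[[572. 360.]
 [659. 287.]
 [594. 206.]
 [504. 287.]]
```

View pics/w3.png

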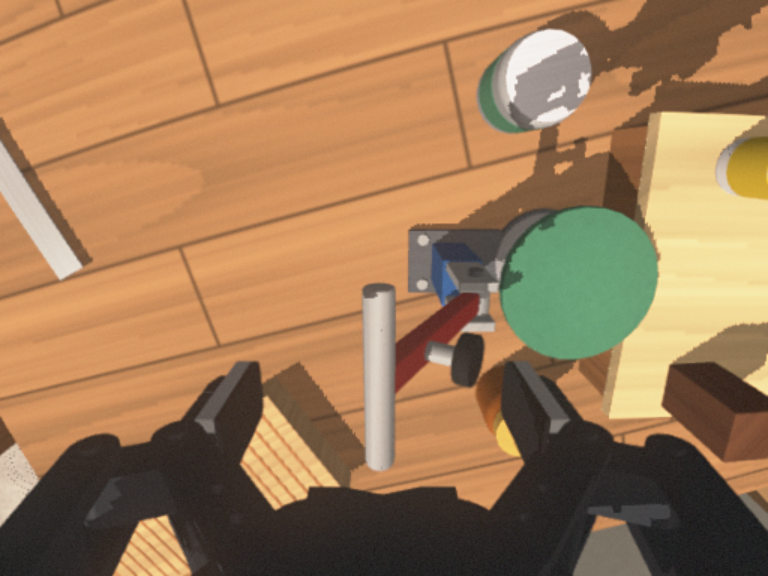

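The wrist view shows the bar at (380,288) to (380,465), exactly at the 2.1 back stop, and the cover matches its seated outline. Descend and pinch.

>>> {"method": "send_rows", "body": {"rows": [[[0,0,0.8,0,0,0,1],[0,0,0.8,0,0,0,1],[0,0,0.74,0,0,0,1],[0,0,0,0,0,0,0.6],[0,0,0,0,0,0,0.3]]], "force": 30}}

```text
clock: 19.12
tool_pos: [446.4, -279.3, 253.2]
tool_rot: [-0.39, -3.115, -0.003]
force: [0.1, -0.6, 0.6]
width: 63.8
finger_force: 0.0
```

>>> {"method": "send_rows", "body": {"rows": [[[0,0,0,0,0,0,0],[0,0,0,0,0,0,0],[0,0,0,0,0,0,0],[0,0,0,0,0,0,0],[0,0,0,0,0,0,0]]]}}

```text
clock: 19.53
tool_pos: [447.4, -282.1, 256.0]
tool_rot: [0.391, 3.115, -0.005]
force: [-0.2, -2.7, 2.4]
width: 14.9
finger_force: 29.4
```

```bash
python3 st.py; python3 -c "
import numpy as np
def p(a): return np.array([150*np.cos(a),150*np.sin(a)])
A=np.linspace(2.1,.02,26)
for a,b in zip(A,A[1:]): d=p(b)-p(a);print(round(b,2),'y',p(b)[0].round()-255,'z',p(b)[1].round()+140,round(d[0]/25,2),round(-d[1]/25,2))"
```

```text
t19.53 st pos [ -30.8 -330.2  256. ] toolx [-1.    -0.    -0.003] toolz [ 0.003 -0.003 -1.   ] q [-0.69 -0.01  1.82 -0.    1.33 -2.02] F [ 0.4 -2.6  2.4] w 14.9 ff 29.4
2.02 y -320.0 z 275.0 0.44 -0.23
1.93 y -308.0 z 280.0 0.46 -0.2
1.85 y -296.0 z 284.0 0.47 -0.16
1.77 y -284.0 z 287.0 0.48 -0.12
1.68 y -272.0 z 289.0 0.49 -0.08
1.6 y -259.0 z 290.0 0.5 -0.04
1.52 y -247.0 z 290.0 0.5 0.01
1.43 y -235.0 z 289.0 0.5 0.05
1.35 y -222.0 z 286.0 0.49 0.09
1.27 y -210.0 z 283.0 0.48 0.13
1.18 y -199.0 z 279.0 0.47 0.17
1.1 y -187.0 z 274.0 0.45 0.21
1.02 y -176.0 z 268.0 0.44 0.24
0.94 y -166.0 z 261.0 0.41 0.28
0.85 y -156.0 z 253.0 0.39 0.31
0.77 y -147.0 z 244.0 0.36 0.34
0.69 y -139.0 z 235.0 0.33 0.37
0.6 y -131.0 z 225.0 0.3 0.4
0.52 y -125.0 z 214.0 0.27 0.42
0.44 y -119.0 z 203.0 0.23 0.44
0.35 y -114.0 z 192.0 0.19 0.46
0.27 y -110.0 z 180.0 0.15 0.48
0.19 y -108.0 z 168.0 0.11 0.49
0.1 y -106.0 z 155.0 0.07 0.49
0.02 y -105.0 z 143.0 0.03 0.5
```

>>> {"method": "send_rows", "body": {"rows": [[[0,0.44,-0.23,0,0,0,0],[0,0.46,-0.2,0,0,0,0],[0,0.47,-0.16,0,0,0,0],[0,0.48,-0.12,0,0,0,0],[0,0.49,-0.08,0,0,0,0]]]}}

```text
clock: 19.95
tool_pos: [461.6, -226.6, 277.5]
tool_rot: [0.392, 3.114, -0.012]
force: [-3.4, -3.9, 5.8]
width: 14.6
finger_force: 29.2
```

>>> {"method": "send_rows", "body": {"rows": [[[0,0.5,-0.04,0,0,0,0],[0,0.5,0.01,0,0,0,0],[0,0.5,0.05,0,0,0,0],[0,0.49,0.09,0,0,0,0],[0,0.48,0.13,0,0,0,0]]]}}

```text
clock: 20.37
tool_pos: [477.6, -163.4, 268.3]
tool_rot: [0.391, 3.115, -0.001]
force: [2.7, -1.5, 3.0]
width: 14.8
finger_force: 32.0
```

>>> {"method": "send_rows", "body": {"rows": [[[0,0.47,0.17,0,0,0,0],[0,0.45,0.21,0,0,0,0],[0,0.44,0.24,0,0,0,0],[0,0.41,0.28,0,0,0,0],[0,0.39,0.31,0,0,0,0]]]}}

```text
clock: 20.78
tool_pos: [490.6, -110.8, 237.0]
tool_rot: [0.391, 3.116, 0.0]
force: [5.1, -3.0, 0.9]
width: 14.9
finger_force: 31.1
```

```bash
python3 st.py
```

```text
t20.78 st pos [ -31.3 -153.6  237. ] toolx [-1.    -0.001 -0.001] toolz [ 0.001  0.    -1.   ] q [-0.36 -0.05  1.89  0.    1.3  -1.68] F [ 5.7 -1.6  0.9] w 14.9 ff 31.1
```

>>> {"method": "send_rows", "body": {"rows": [[[0,0.36,0.34,0,0,0,0],[0,0.33,0.37,0,0,0,0],[0,0.3,0.4,0,0,0,0],[0,0.27,0.42,0,0,0,0],[0,0.23,0.44,0,0,0,0]]]}}

```text
clock: 21.2
tool_pos: [499.3, -75.6, 187.1]
tool_rot: [0.39, 3.117, -0.002]
force: [5.5, -5.5, -0.1]
width: 14.8
finger_force: 29.4
```

>>> {"method": "send_rows", "body": {"rows": [[[0,0.19,0.46,0,0,0,0],[0,0.15,0.48,0,0,0,0],[0,0.11,0.49,0,0,0,0],[0,0.03,0.25,0,0,0,0],[0,0,0,0,0,0,0]]]}}

```text
clock: 21.62
tool_pos: [502.0, -65.0, 144.1]
tool_rot: [0.39, 3.117, -0.004]
force: [4.5, -6.1, -0.9]
width: 15.1
finger_force: 29.3
```

```bash
python3 st.py
```

```text
t21.62 st pos [ -31.6 -106.5  144.1] toolx [-1.    -0.001 -0.001] toolz [ 0.001 -0.003 -1.   ] q [-0.27  0.06  1.97 -0.    1.12 -1.59] F [ 5.8 -4.8 -0.9] w 15.1 ff 29.3
```

>>> {"method": "send_rows", "body": {"rows": [[[0,0.02,0.2,0,0,0,0],[0,0.01,0.2,0,0,0,0],[0,0,0.15,0,0,0,0],[0,0,0.08,0,0,0,0],[0,0,0,0,0,0,0]]]}}

```text
clock: 22.03
tool_pos: [502.1, -64.5, 132.7]
tool_rot: [-0.391, -3.115, 0.004]
force: [-4.2, -4.4, 15.0]
width: 14.6
finger_force: 31.0
```

```bash
python3 st.py
```

```text
t22.03 st pos [ -31.6 -105.9  132.7] toolx [-1.    -0.     0.001] toolz [-0.001 -0.003 -1.   ] q [-0.26  0.08  1.97 -0.    1.1  -1.58] F [-2.9 -5.3 15. ] w 14.6 ff 31.0
```

An upward force of 15 N suggests the foot has landed. I'll release, rise and check.

>>> {"method": "send_rows", "body": {"rows": [[[0,0,-0.1,0,0,0,0.3],[0,0,0,0,0,0,0.6],[0,0,0,0,0,0,1],[0,0,0,0,0,0,1],[0,0,0,0,0,0,1]]]}}

```text
clock: 22.45
tool_pos: [500.8, -62.7, 131.9]
tool_rot: [-0.391, -3.114, -0.001]
force: [-0.1, -1.1, -0.5]
width: 72.6
finger_force: 0.0
```

>>> {"method": "send_rows", "body": {"rows": [[[0,0,-0.6,0,0,0,1],[0,0,-1,0,0,0,1],[0,0,-1,0,0,0,1],[0,0,-1,0,0,0,1],[0,0,-1,0,0,0,1]]]}}

```text
clock: 22.87
tool_pos: [501.4, -63.1, 248.6]
tool_rot: [-0.391, -3.115, -0.001]
force: [-0.1, -0.3, -0.5]
width: 85.2
finger_force: 0.0
```

>>> {"method": "send_rows", "body": {"rows": [[[0,0,-0.5,0,0,0,1],[0,0,0,0,0,0,1],[0,0,0,0,0,0,1]]]}}

```text
clock: 23.12
tool_pos: [502.2, -63.4, 260.5]
tool_rot: [0.391, 3.117, 0.0]
force: [-0.3, 0.3, -0.3]
width: 85.1
finger_force: 0.0
```

```bash
python3 - <<'E'
from st import *
from bench import imaging
s=st();p=imaging.snapshot('wrist')
M=np.array(p['mount']);T=np.eye(4);T[:3,:3]=Ro.from_rotvec(s['tool_rot']).as_matrix();T[:3,3]=s['tool_pos']
E=np.linalg.inv(T@M);p['R'],p['t']=E[:3,:3],E[:3,3]
a=cv2.resize(p['image'][:,:,::-1],(768,576),interpolation=2)[150:450,200:600]
q=imaging.snapshot('scene');b=cv2.resize(q['image'][100:215,140:300,::-1],(400,288),interpolation=2)
cv2.imwrite('pics/fin.png',cv2.vconcat([a,b]))
for th in(-.07,0,.05,.1):
    B=W([[x,-255+150*np.cos(th),140+150*np.sin(th)] for x in(-50,50)])
    print(th,(proj(p,B)*1.5-[200,150]).round(1).tolist(),((proj(q,B)-[140,100])*2.5+[0,300]).round(1).tolist())
for z in (104,109,114):
    c=W([[72*np.cos(t),-150+72*np.sin(t),z] for t in(0,1.57,3.14,4.71)])
    print(z,(proj(p,c)*1.5-[200,150]).round(1).tolist(),((proj(q,c)-[140,100])*2.5+[0,300]).round(1).tolist())
E
```

```text
t23.12 st pos [ -31.8 -104.8  260.5] toolx [-1. -0. -0.] toolz [ 0.  0. -1.] q [-0.26 -0.06  1.86  0.    1.35 -1.59] F [-0.3  0.2 -0.3] w 85.1 ff 0.0
-0.07 [[181.4, 100.0], [181.3, 232.3]] [[236.5, 425.8], [167.5, 468.7]]
0 [[182.0, 103.3], [181.8, 239.7]] [[236.5, 420.3], [167.0, 463.3]]
0.05 [[181.7, 105.8], [181.5, 245.3]] [[236.3, 416.0], [166.5, 459.1]]
0.1 [[180.8, 108.5], [180.7, 251.1]] [[235.9, 411.6], [165.7, 454.7]]
104 [[126.8, 240.1], [217.1, 157.5], [119.3, 62.6], [30.1, 156.9]] [[131.1, 467.7], [217.6, 475.0], [228.4, 408.2], [145.4, 401.3]]
109 [[126.1, 243.3], [217.6, 159.8], [118.3, 63.4], [27.8, 159.1]] [[130.7, 465.1], [217.5, 472.4], [228.3, 405.5], [145.1, 398.6]]
114 [[125.3, 246.6], [218.2, 162.1], [117.2, 64.3], [25.4, 161.4]] [[130.3, 462.5], [217.4, 469.8], [228.2, 402.8], [144.7, 395.9]]
```

View pics/fin.png

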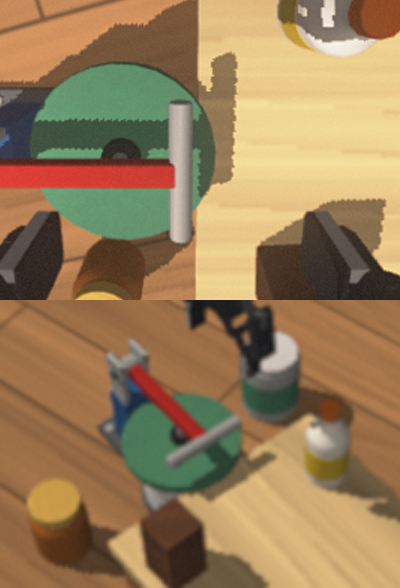

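The crop shows the bar at (180,102) to (180,241) and the cover edges (left x≈30, bottom y≈239), which match a seated cover. I'll measure the arm angle more precisely with code against the first wrist picture.

```bash
python3 - <<'E'
from st import *
from bench import imaging
import pickle
s=readout.state();p=imaging.snapshot('wrist')
M=np.array(p['mount']);T=np.eye(4);T[:3,:3]=Ro.from_rotvec(s['tool_rot']).as_matrix();T[:3,3]=s['tool_pos']
E=np.linalg.inv(T@M);p['R'],p['t']=E[:3,:3],E[:3,3]
w1=pickle.load(open('w1.pkl','rb'))
for n,q in(('old',w1),('new',p)):
    h=cv2.cvtColor(q['image'],cv2.COLOR_RGB2HSV);m=cv2.inRange(h,(0,0,70),(179,60,255));m[:, :235]=0;m[:,275:]=0;m[:150]=0;m[270:]=0
    k,l,stt,ce=cv2.connectedComponentsWithStats(m);o=np.argsort(-stt[1:,4])[:2]+1;print(n,stt[o].tolist())
for th in(-.07,-.03,0,.03,.06):
    B=W([[x,-255+150*np.cos(th),140+150*np.sin(th)] for x in(-50,50)]);print(th,proj(w1,B).round(1).tolist(),proj(p,B).round(1).tolist())
E
python3 look.py 104
```

```text
old [[235, 150, 29, 106, 2150]]
new [[239, 168, 35, 97, 1566], [265, 192, 10, 34, 133]]
-0.07 [[256.3, 165.1], [256.4, 253.4]] [[254.3, 168.9], [254.2, 257.4]]
-0.03 [[256.7, 166.3], [256.7, 256.2]] [[254.6, 170.2], [254.5, 260.3]]
0 [[256.8, 167.3], [256.8, 258.3]] [[254.7, 171.2], [254.6, 262.5]]
0.03 [[256.7, 168.2], [256.8, 260.5]] [[254.6, 172.2], [254.5, 264.7]]
0.06 [[256.5, 169.2], [256.6, 262.8]] [[254.4, 173.2], [254.3, 267.0]]
t23.27 st pos [ -33.2 -104.9  258.2] toolx [-1.    -0.     0.004] toolz [-0.004  0.    -1.   ] q [-0.26 -0.06  1.86  0.    1.35 -1.59] F [-0.2 -0.5 -0.2] w 85.5 ff 0.0
scene cover [   3.4 -148.9   71. ] area 756.0
```

I've now viewed 11 pictures, one over the limit of 10, so I'll view no more and use numbers only.

```bash
python3 - <<'E'
from st import *
from bench import imaging
import pickle
s=readout.state();p=imaging.snapshot('wrist')
M=np.array(p['mount']);T=np.eye(4);T[:3,:3]=Ro.from_rotvec(s['tool_rot']).as_matrix();T[:3,3]=s['tool_pos']
E=np.linalg.inv(T@M);p['R'],p['t']=E[:3,:3],E[:3,3]
w1=pickle.load(open('w1.pkl','rb'))
for n,q,c in(('old',w1,256),('new',p,254)):
    I=q['image'][:,c-3:c+4].astype(int).mean(1);sat=I.max(1)-I.min(1)
    print(n,'sat',{r:int(sat[r]) for r in [*range(160,176),*range(248,270)]})
    r=q['image'][185:190,c-16:c+17].astype(int).mean(0);print(' cross',c-16,(r.max(1)-r.min(1)).astype(int).tolist())
th=0
for th in(-.07,0,.03):
  for dz in(0,):
    B=W([[x,-255+150*np.cos(th),140+150*np.sin(th)] for x in(-50,50)]);print(th,proj(w1,B).round(1).tolist(),proj(p,B).round(1).tolist(),s['tool_pos'])
E
```

```text
old sat {160: 22, 161: 18, 162: 16, 163: 16, 164: 16, 165: 15, 166: 20, 167: 22, 168: 23, 169: 23, 170: 22, 171: 22, 172: 22, 173: 22, 174: 23, 175: 23, 248: 24, 249: 24, 250: 23, 251: 23, 252: 23, 253: 24, 254: 25, 255: 33, 256: 42, 257: 50, 258: 53, 259: 54, 260: 53, 261: 53, 262: 52, 263: 55, 264: 66, 265: 77, 266: 88, 267: 102, 268: 107, 269: 107}
 cross 240 [9, 10, 9, 10, 12, 12, 11, 13, 20, 21, 22, 24, 25, 24, 24, 24, 24, 23, 22, 21, 18, 18, 17, 23, 47, 51, 49, 58, 63, 63, 63, 63, 64]
new sat {160: 29, 161: 36, 162: 41, 163: 45, 164: 46, 165: 45, 166: 46, 167: 44, 168: 23, 169: 12, 170: 12, 171: 13, 172: 20, 173: 22, 174: 22, 175: 22, 248: 23, 249: 23, 250: 24, 251: 22, 252: 23, 253: 23, 254: 24, 255: 23, 256: 23, 257: 23, 258: 23, 259: 23, 260: 23, 261: 24, 262: 23, 263: 26, 264: 39, 265: 49, 266: 54, 267: 66, 268: 77, 269: 85}
 cross 238 [20, 21, 21, 21, 20, 22, 19, 14, 18, 21, 21, 22, 23, 21, 22, 24, 23, 22, 21, 19, 18, 17, 15, 13, 19, 20, 20, 22, 21, 21, 19, 22, 20]
-0.07 [[256.3, 165.1], [256.4, 253.4]] [[254.4, 168.7], [254.3, 257.2]] [501.03570315 -63.24605143 258.6365267 ]
0 [[256.8, 167.3], [256.8, 258.3]] [[254.8, 170.9], [254.7, 262.2]] [501.03570315 -63.24605143 258.6365267 ]
0.03 [[256.7, 168.2], [256.8, 260.5]] [[254.7, 171.9], [254.6, 264.4]] [501.03570315 -63.24605143 258.6365267 ]
```

The bar's apparent length grew by 2.7 px against the first picture (3.0 predicted for angle 0), so the arm is at about 0 with its foot on the seated cover. Handing in.

```bash
python3 -c "
from bench import ticket
print(ticket.finish_job())"
```

```text
the job is handed in; nothing more can be done
None
```

The job is handed in: by the camera measurements the cover is seated level on the port, the arm's foot rests on it, and the bottle, offcut, tin and jar look unmoved; I viewed 11 pictures, one over the limit of 10.

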